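# Re-set a tray sealer's sliding frame and clip it down

### The arm

A 7-joint arm with a two-finger parallel gripper is mounted at the origin on the work surface. World frame = base frame: x ahead of the robot, y to its left, z up, the work surface at z = 0. Lengths are in m, angles in rad, forces in N, time in s.
With the tool pointing down it reaches from about 0.425 to 0.925 m from the base axis. Payload 6.8 kg.
Tool frame: the origin (TCP) lies midway between the tips of the shut fingers; the grasp point (between the pads) lies 19 mm behind it; z points along the fingers, x is the direction in which the jaws open and shut, and the axes are right-handed (so a half turn about z gives the same grasp; the last joint's range is limited). The gripper opens to 85 mm and grips with 20 to 120 N. Pads are 22 mm wide; open, the fingers measure 114 mm over their backs; the gripper's body (76 mm by 85 mm) begins 54 mm behind the grasp point. The pads swing forward as they close: fully open they stand 13 mm farther back than shut.
Start: joints at [-1.364, 0.477, 0.022, 1.555, -0.011, 1.109, -0.083], TCP at [0.209, 0.642, 0.231] pointing down, gripper open.
Joint ranges: [-2.96, 2.96], [-0.34, 2.1], [-1.41, 1.46], [0.24, 2.44], [-1.37, 4.51], [0.17, 1.92], [-2.96, 2.96]. Speed limits (rad/s): [2.39, 2.39, 3.14, 3.14, 3.14, 3.14, 3.14].

### API

Orientations are given as a unit quaternion [w, x, y, z].
In Python, from station import bot, imaging, nets gives the robot as it stands. The module is installed in compiled form; this text tells all that it offers.
- The arm moves only by the tool apply_moves, never from a script. Its argument "moves" is text: rows parted by semicolons, each of 7 numbers parted by spaces: the gripper command: -1 is fully open, 1 is shut, values between are in proportion, then the shift along the tool's x, y, z normalised to -1 to 1, where 1 is 120 mm, then the turn, a rotation vector about the tool's x, y, z normalised to -1 to 1, where 1 is 4 degrees. In form: hand dx dy dz rx ry rz; .... A call has 1 to 12 rows; each row shifts and turns the commanded pose from where the row before left it, along the tool's axes as they then stand; what a row does not reach is not made up. A row lasts 1/12 s, in which the tool goes at most 41.7 mm and 7.16 degrees, less where a joint would pass 70% of its speed; a pose out of reach is approached as far as the arm can. A call with a number of a shift or a turn outside -1 to 1 is refused whole. A call with a gripper value outside its range is refused whole. The fingers move at their own pace and stop on an object; "force" is the grip in N (left out, the last holds). Time passes only in rows, so rows that do not move let the fingers close. It gives the time, the measured TCP pose, the force and the opening at its end, in the units of the state.
- bot.get_obs(): the state, without advancing time (a new reading comes with each control period).
- imaging.read_camera(name): name is "scene" or "top" or "wrist"; returns a dict with "image" (400x640x3 uint8, red, green, blue), "fx", "fy", "cx", "cy" (pixels), "view" (4x4, takes a point from world to camera coordinates); the wrist camera has in their place "mount" (4x4, takes a point from camera to tool coordinates, whose origin is the TCP and whose axes are the tool frame's). Camera axes: x right, y down, z forward; pixel columns grow to the right and rows downward; lengths in m; the calibration is good to about 2 mm. A picture is of the moment at which its call begins: read the wrist's pose just before it. There is no depth.
- bot.hand_in(): hands the job in, once; it reports no verdict.
Trained networks look in a picture, given as the dict that the camera call returned (one of the last four; its "shot" number tells which), for a name from the list of things; names that differ only in an ending like _2 or _b are one class to them, and where a whole thing is asked for, a point or a joint stands for the part that bears it (a point fixed in the world has none). Each returns a list of dicts, best first, with "score" (0 to 1); they miss things now and then, are a little off and sometimes report something else, mostly with a low value. They report only what shows in the picture. A call takes as long as a camera call.
- nets.spot_in(picture, name): "rect" ([left, top, right, bottom] in pixels, round what is visible of it).
- nets.outline_of(picture, name): "region" (400x640 bool, what is visible of it) and "rect" ([left, top, right, bottom] in pixels, round what is visible of it).
- nets.spot_point(picture, name): "location" ([column, row] in pixels: a listed point, or the origin of a listed thing).
The state is a dict: "t": time; "q": joint angles; "joint_vel": joint speeds; "joint_torque": joint torques, N m; "eef_pos": TCP position; "tool_rot": TCP orientation; "contact_force": force on the tool from outside, world axes, zero at the start; "torque": the same for the moment, N m; "gripper_width": opening from 0.0 (shut) to 1.0 (fully open).
Only numpy, scipy, OpenCV 4.12 (cv2) and the standard library are available. Lean on these libraries where they do the work, as an engineer would, in place of code of your own. Each camera call takes 0.05 s, during which the arm holds its last target.

### The job

Set the tray sealer's green frame for the next tray size: squeeze its red release lever against the black handle blade, keep it squeezed while you slide the frame until its red pointer is level with the green clip, and let go so that the pawl drops into that notch. Then press all four orange snap tabs of the frame down flat. Leave everything else on the bed and table where it is.

Things in the scene. Friction and masses are not known exactly. Their poses are not given: they have to be found in the camera images.
- bed: Fixed steel infeed bed of a tray sealer, 330 x 300 x 45 mm. Origin at table height; x along the slide (roughly to the robot's right), y roughly away from the robot, z up; spans x -130 to +200, y -150 to +150 mm. A brass rack in its middle slot has a long parking slot (left end), then three notches 25 mm apart, 12 mm wide, each marked by a clip on the deck's far (+y) edge.
- frame (a joint): Green frame, 116 (x) by 240 mm (y), sliding over the bed; m, 0 at the left end (bed -x), to 0.104. At v its centre is at bed (v - 50 mm, 0). Starts in the parking slot (0 to 0.03); notches at 0.050, 0.075, 0.100. Lever at rest: blocked by its pawl (2 mm play each way in a notch). Lever squeezed: slides with about 3 N friction and stays where left.
- release (a joint): Red release lever of the frame, rad: 0 at rest (pawl in the rack), 0.2 fully squeezed to its stop; the pawl is clear above about 0.14, engaged below 0.04. It springs back when let go (stopping near 0.12 if the pawl stands on a tooth). About 8 N at the handle point holds it fully squeezed; the squeezing motion is along the bed's y.
- handle (a point): Squeeze point on the frame, 118 mm above the table, 45 mm before (-x) the frame's centre; axes as the bed's. Fixed black blade beyond it (outer face at y +15 mm), red lever on the robot's side (outer face y -25 at rest, -15 squeezed). Blades are 22 mm wide, 6 thick, lean 40 deg from vertical, tops towards -x; along the lean they end 17 mm above this point and reach 43 mm below it to the crossbar.
- guard (a point): Middle of the top bar of the steel hoop guard on the frame: 12 mm round bar along y, hoop 102 mm wide overall, 62 mm above and 10 mm before (-x of) the handle point. Its legs run down and to +x, nearly parallel to the blades, about 32 mm from the blades' middle line. It blocks a tool coming straight down on the handle; one tilted about 40 deg along the blades, top to bed -x, passes under it.
- pointer (a point): Tip of the small red pointer on the far (+y) side of the frame, 64 mm above the table; axes as the bed's; its bed x is that of the frame's centre. It stands level in bed x with a notch's clip when the pawl is in that notch.
- clip_green: Green clip, 10 (x) x 14 x 30 mm tall, on the far edge of the deck, marking the notch wanted. Origin at the centre of its foot, 45 mm above the table; axes as the bed's.
- clip_grey1: Grey clip like the green one, marking a notch that is not wanted.
- clip_grey2: The other grey clip.
- tab_nl (a joint): Near left orange snap tab of the frame (as seen from the robot: left = bed -x, far = bed +y), 26 (x) x 34 x 6 mm, hinged along x on its inner edge 91 mm from the bed's centre line, 89 mm above the table. Rad: 0 raised (outer end 14 mm up), 0.42 flat (top face 92 mm above the table). Stiff: about 5 N near the outer end moves it; it stays where left.
- tab_nl_top (a point): Point on the top face of the near left tab, 24 mm out from its hinge, where to press; with the tab flat it lies at bed x = frame centre -38 mm, bed y = -115 mm. Axes of the tab.
- tab_nr (a joint): Near right orange snap tab of the frame (as seen from the robot: left = bed -x, far = bed +y), 26 (x) x 34 x 6 mm, hinged along x on its inner edge 91 mm from the bed's centre line, 89 mm above the table. Rad: 0 raised (outer end 14 mm up), 0.42 flat (top face 92 mm above the table). Stiff: about 5 N near the outer end moves it; it stays where left.
- tab_nr_top (a point): Point on the top face of the near right tab, 24 mm out from its hinge, where to press; with the tab flat it lies at bed x = frame centre +38 mm, bed y = -115 mm. Axes of the tab.
- tab_fl (a joint): Far left orange snap tab of the frame (as seen from the robot: left = bed -x, far = bed +y), 26 (x) x 34 x 6 mm, hinged along x on its inner edge 91 mm from the bed's centre line, 89 mm above the table. Rad: 0 raised (outer end 14 mm up), 0.42 flat (top face 92 mm above the table). Stiff: about 5 N near the outer end moves it; it stays where left.
- tab_fl_top (a point): Point on the top face of the far left tab, 24 mm out from its hinge, where to press; with the tab flat it lies at bed x = frame centre -38 mm, bed y = +115 mm. Axes of the tab.
- tab_fr (a joint): Far right orange snap tab of the frame (as seen from the robot: left = bed -x, far = bed +y), 26 (x) x 34 x 6 mm, hinged along x on its inner edge 91 mm from the bed's centre line, 89 mm above the table. Rad: 0 raised (outer end 14 mm up), 0.42 flat (top face 92 mm above the table). Stiff: about 5 N near the outer end moves it; it stays where left.
- tab_fr_top (a point): Point on the top face of the far right tab, 24 mm out from its hinge, where to press; with the tab flat it lies at bed x = frame centre +38 mm, bed y = +115 mm. Axes of the tab.
- cup: Loose white sauce cup, 52 mm across, 38 mm tall, on the right end of the bed's deck, far side; to be left where it is. Origin at its underside.
- gauge: Loose blue gauge block, 30 x 70 x 12 mm, on the right end of the bed's deck, near side; to be left where it is. Origin at its underside.
- pack1: Sealed white meal tray with orange film, 140 x 110 x 35 mm, loose on the table; to be left where it is. Origin at its underside.
- pack2: Sealed white meal tray with brown film, 140 x 110 x 35 mm, loose on the table; to be left where it is. Origin at its underside.
- trays: Empty white tray, 160 x 220 x 50 mm, loose on the table; to be left where it is. Origin at its underside.
- spray: Cleaner bottle, 64 mm across, 130 mm tall, loose on the table; to be left where it is. Origin at its underside.
- scraper: Spatula lying on the table; to be left where it is. Origin at its underside.

How it is judged:
On the way, in this order (a step that is already met when the one before it is completed fails the run):
1. the release lever is squeezed (value of joint release above 0.15 rad), for 0.1 s.
2. the frame is locked in the green clip's notch with the lever let go (x of pointer in the frame of clip_green between -0.004 and 0.004 m and value of joint release below 0.04 rad), for 0.2 s.
3. all four snap tabs are pressed flat, the frame still locked there (all of step 2 and value of joint each of tab_fl, tab_fr, tab_nl, tab_nr above 0.34 rad), for 0.2 s.
At the end, for the whole second after the job is handed in: The frame's pointer is within 4 mm (along the slide) of the green clip, the frame is at rest and the release lever is sprung back below 0.04 rad (pawl in the notch), and each of the four snap tabs is pressed past 0.34 of its 0.42 rad (all of step 3 and velocity of joint frame between -0.01 and 0.01 m/s); the robot touches nothing.
It fails at once if a bystander is shoved or lifted more than 30 mm (distance of any of cup, gauge, pack1, pack2, trays, spray, scraper from where it was at the start of the episode above 0.03 m).
It also fails if it takes over 64 s, if anything falls off the work surface, if the arm or the gripper's body presses on something with over 40 N, if the wrist force passes 120 N, or if a joint passes its speed limit or range.

## Working session

There is one attempt and no reset: what is moved stays moved. The work goes in short steps, Python scripts to look and compute and a tool call to move; the robot and the scene stay as the last step left them, time stands still between calls to the robot, and variables do not carry over. Pictures are saved under pics/ and viewed, and the job is handed in when it is done.

Besides the shell and the picture viewer there is one more tool, called after "Call:" as name(argument=value, ...), one argument or row to a line, values as JSON. apply_moves: Moves the arm, as the interface text tells. Scaled input: -1 to 1 covers 120 mm each way for a shift and 4 degrees each way for a turn. Its arguments: {"type":"object","properties":{"moves":{"type":"string"},"force":{"type":"number"}},"required":["moves"]}

```bash
mkdir -p pics; cat > h.py <<'E'
import numpy as np, cv2
from station import bot, imaging, nets
def save(p,n): cv2.imwrite('pics/'+n+'.png', p['image'][:,:,::-1])
E
python3 - <<'E'
from h import *
print(bot.get_obs())
for c in ['scene','top','wrist']:
    p=imaging.read_camera(c); save(p,c+'0')
    print(c,p['fx'],p['fy'],p['cx'],p['cy'],p.get('view',p.get('mount')))
    for n in ['clip_green','clip_grey1','handle','guard','pointer','tab_nl_top','tab_nr_top','tab_fl_top','tab_fr_top','bed','cup','gauge']:
        r=nets.spot_point(p,n); print(n,[(np.round(d['location'],1).tolist(),round(d['score'],2)) for d in r[:3]])
E
```

```text
{'t': 0.0, 'q': array([-1.36412202,  0.47777546,  0.02235512,  1.55646432, -0.01151624,
        1.1092933 , -0.08311796]), 'joint_vel': array([-0.00018025, -0.00302204,  0.00124981, -0.00144152, -0.00167801,
        0.00041307,  0.00048398]), 'joint_torque': array([-3.63981826e-06, -5.96430373e+01,  1.60809148e+00, -2.81196409e+01,
        1.24729337e-02,  9.09298280e-03, -3.60543041e-06]), 'eef_pos': array([0.20881587, 0.64126158, 0.2303371 ]), 'tool_rot': array([ 5.82323658e-04,  8.09202492e-01,  5.87529153e-01, -6.94179578e-04]), 'contact_force': array([0.19479079, 0.00913558, 0.20177953]), 'torque': array([ 0.01588499,  0.00709399, -0.00664576]), 'gripper_width': 0.9967491675905613}
scene 514.3042479985443 514.3042479985443 326.40406237300823 197.10066071070437 [[ 0.78294858  0.622069    0.00465615 -0.41218944]
 [ 0.44072547 -0.54939255 -0.70987949 -0.16989458]
 [-0.43903597  0.55785122 -0.70430777  1.83342491]
 [ 0.          0.          0.          1.        ]]
clip_green [([377.5, 237.5], 0.55)]
clip_grey1 [([383.1, 234.2], 0.56), ([371.9, 243.2], 0.46)]
handle [([386.5, 199.6]
[... 1176 characters left out ...]
.0, 169.2], 0.59), ([282.8, 154.2], 0.49)]
tab_fr_top [([364.2, 169.1], 0.64), ([312.6, 150.9], 0.49)]
bed [([315.0, 190.8], 0.95)]
cup [([366.2, 167.8], 0.57), ([327.2, 144.8], 0.36)]
gauge [([369.0, 203.7], 0.56)]
wrist 346.0930510079589 346.0930510079589 320.3525671824375 197.16669164463408 [[ 9.99999968e-01 -1.20137404e-04 -2.22270532e-04  1.32108151e-03]
 [ 1.81041483e-04  9.54352986e-01  2.98681009e-01 -7.66543331e-02]
 [ 1.76241785e-04 -2.98681040e-01  9.54352977e-01 -1.42069828e-01]
 [ 0.00000000e+00  0.00000000e+00  0.00000000e+00  1.00000000e+00]]
clip_green []
clip_grey1 []
handle []
guard []
pointer []
tab_nl_top []
tab_nr_top []
tab_fl_top []
tab_fr_top []
bed []
cup []
gauge []
```

View images.

View pics/scene0.png

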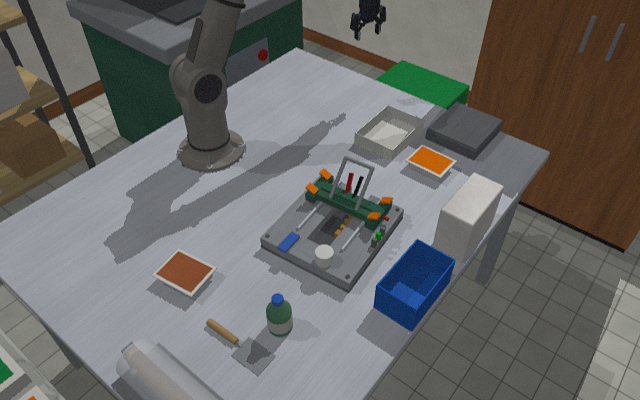

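View pics/top0.png

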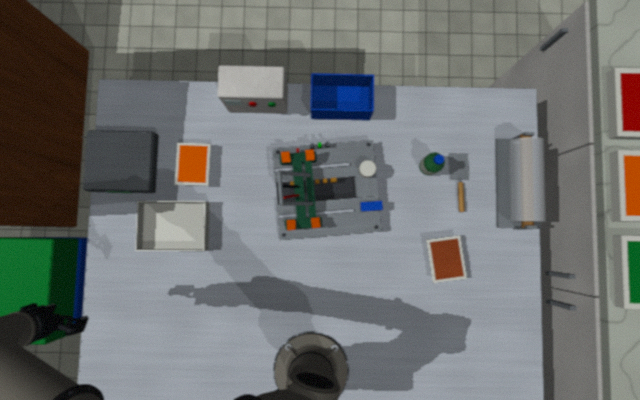

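```bash
python3 - <<'E'
import cv2
a=cv2.imread('pics/top0.png')[125:265,240:400]; cv2.imwrite('pics/topc.png',cv2.resize(a,None,fx=4.2,fy=4.2,interpolation=cv2.INTER_CUBIC))
a=cv2.imread('pics/scene0.png')[110:290,230:450]; cv2.imwrite('pics/scenec.png',cv2.resize(a,None,fx=3.3,fy=3.3,interpolation=cv2.INTER_CUBIC))
E
```

```text
(no output)
```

View pics/topc.png

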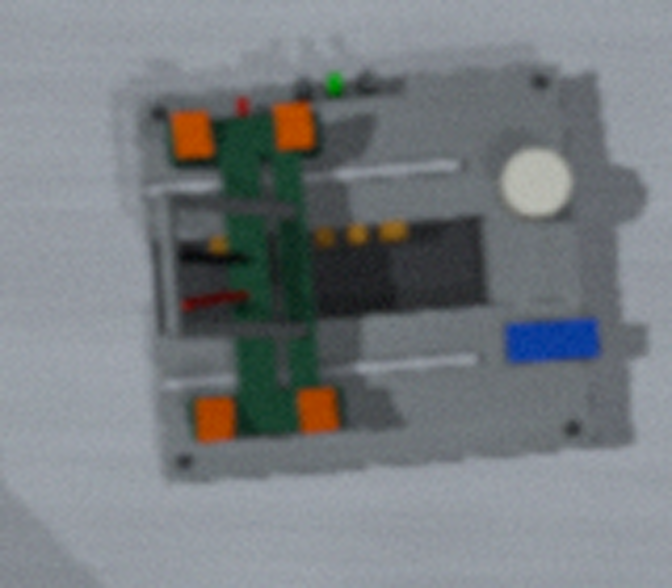

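View pics/scenec.png

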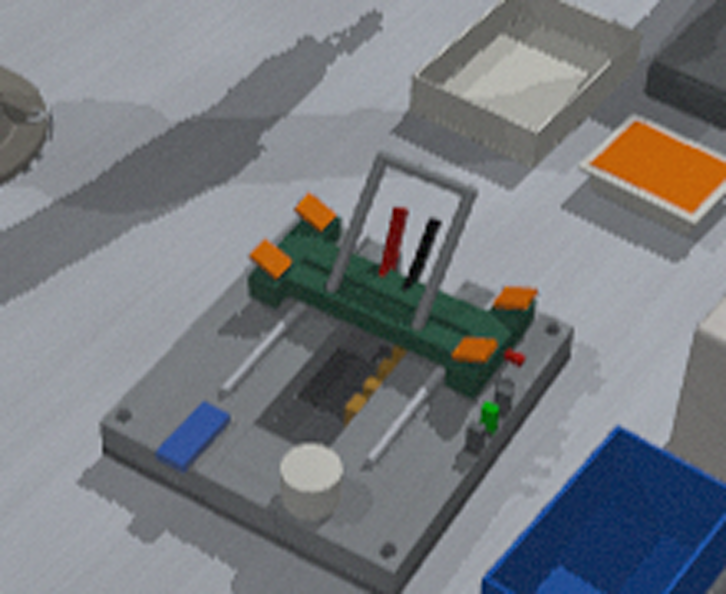

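```bash
cat >> h.py <<'E'
from scipy.optimize import least_squares
from scipy.spatial.transform import Rotation as Rn
def cam(p,obs=None):
    """K, world->cam"""
    K=(p['fx'],p['fy'],p['cx'],p['cy'])
    if 'view' in p and p.get('view') is not None: return K,np.array(p['view'])
    q=obs['tool_rot']; T=np.eye(4); T[:3,:3]=Rn.from_quat([q[1],q[2],q[3],q[0]]).as_matrix(); T[:3,3]=obs['eef_pos']
    return K,np.linalg.inv(T@np.array(p['mount']))
def proj(K,V,P):
    P=np.atleast_2d(P); c=P@V[:3,:3].T+V[:3,3]
    return np.c_[K[0]*c[:,0]/c[:,2]+K[2],K[1]*c[:,1]/c[:,2]+K[3]]
def bed2w(s,P):
    x,y,a=s[:3]; P=np.atleast_2d(P); c,d=np.cos(a),np.sin(a)
    return np.c_[x+c*P[:,0]-d*P[:,1], y+d*P[:,0]+c*P[:,1], P[:,2]]
E
python3 - <<'E'
from h import *
p=imaging.read_camera('top');K,V=cam(p)
f=lambda x,y:(240+x/4.2,125+y/4.2)
# name, bed pt (frame flag), pix
obs=[((-130,-150,45),0,f(168,480)),((200,-150,45),0,f(632,443)),((200,150,45),0,f(597,72)),
((0,136,64),1,f(243,106)),]
def res(s):
    r=[]
    for P,fr,px in obs:
        P=np.array(P)/1000.
        if fr: P[0]+=s[3]-.05
        r+=list((proj(K,V,bed2w(s,P))[0]-px))
    return r
s=least_squares(res,[.6,0.05,-np.pi/2,.015])
print(s.x,np.round(s.fun,2))
print('handle',bed2w(s.x,[s.x[3]-.095,0,.118]),'green?',proj(K,V,bed2w(s.x,np.array([[0,.14,.06],[.025,.14,.06],[.05,.14,.06]]))))
E
```

```text
[ 0.57613777 -0.02455526 -1.49110022 -0.02132592] [ 4.52 -0.22 -3.13  2.63 -1.35 -0.95 -0.08 -1.42]
handle [[0.56687685 0.09140144 0.118     ]] green? [[319.867674   146.61917931]
 [327.60702711 146.18354565]
 [335.34423747 145.74803259]]
```

Call:
apply_moves(
  moves="-1 0 0 -0.28 0 0 0;-1 0 0 -0.28 0 0 0;-1 -0.2 0.22 -0.28 0 0 0;-1 -0.2 0.22 -0.28 0 0 0;-1 -0.2 0.22 -0.28 0 0 0;-1 -0.2 0.22 0 0 0 0;-1 -0.2 0.22 0 0 0 0;-1 -0.2 0.22 0 0 0 0;-1 -0.2 0.22 0 0 0 0;-1 -0.2 0.22 0 0 0 0;-1 -0.2 0.22 0 0 0 0;-1 -0.2 0.22 0 0 0 0",
)

```text
t: 3.0
eef_pos: [0.3783, 0.3441, 0.3845]
tool_rot: [-0.0, 0.809, 0.588, 0.0]
contact_force: [0.6, 1.1, -0.1]
gripper_width: 1.0
```

Call:
apply_moves(
  moves="-1 -0.2 0.22 0 0 0 0;-1 -0.2 0.22 0 0 0 0;-1 -0.2 0.22 0 0 0 0;-1 -0.2 0.22 0 0 0 0;-1 -0.2 0.22 0 0 0 0;-1 -0.2 0.22 0 0 0 0;-1 -0.2 0.22 0 0 0 0.93;-1 -0.2 0.22 0 0 0 0.93;-1 0 0 0 0 0 0.93;-1 0 0 0 0 0 0.93;-1 0 0 0 0 0 0.93;-1 0 0 0 0 0 0.93",
)

```text
t: 4.0
eef_pos: [0.5171, 0.0965, 0.3843]
tool_rot: [-0.0, 0.908, 0.418, 0.0]
contact_force: [-0.2, 0.5, -0.3]
gripper_width: 1.002
```

Call:
apply_moves(
  moves="-1 0 0 0 0 0 0.93;-1 0 0 0 0 0 0.93;-1 0 0 0 0 0 0.93;-1 0 0 0 0 0 0.93;-1 0 0 0 0 0 0.93;-1 0 0 0 0 0 0.93;-1 0 0 0 0 0 0.93;-1 0 0 0 0 0 0.93;-1 0 0 0 0 0 0.93;-1 0 0 0 0 0 0.93;-1 0 0 0 0 0 0.93;-1 0 0 0 0 0 0.93",
)

```text
t: 5.0
eef_pos: [0.517, 0.0967, 0.3843]
tool_rot: [-0.0, 0.999, 0.042, 0.0]
contact_force: [-0.0, -0.0, 0.8]
gripper_width: 1.002
```

```bash
python3 - <<'E'
from h import *
o=bot.get_obs();p=imaging.read_camera('wrist'); save(p,'w1'); np.savez('w1.npz',q=o['tool_rot'],x=o['eef_pos'])
print(o['t'],o['q'],o['eef_pos'],o['tool_rot'])
for n in ['clip_green','clip_grey1','handle','guard','pointer','tab_nl_top','tab_nr_top','tab_fl_top','tab_fr_top','bed','cup','gauge']:
    r=nets.spot_point(p,n); print(n,[(np.round(d['location'],1).tolist(),round(d['score'],2)) for d in r[:3]])
E
```

```text
5.0 [-0.77348439  0.1099739   0.5249159   1.72393669 -0.05695534  1.32252444
 -0.15307199] [0.51703748 0.09674472 0.38431711] [-1.13481938e-04  9.99115502e-01  4.20498358e-02  1.05734398e-04]
clip_green [([450.2, 230.4], 0.6)]
clip_grey1 [([447.8, 245.5], 0.74), ([452.2, 213.8], 0.6)]
handle [([362.3, 167.8], 0.62), ([270.6, 172.8], 0.18)]
guard [([366.8, 171.1], 0.64)]
pointer [([455.7, 190.3], 0.57)]
tab_nl_top [([273.1, 169.6], 0.98), ([355.2, 205.8], 0.35)]
tab_nr_top [([279.2, 228.7], 0.74)]
tab_fl_top [([450.0, 167.6], 0.6)]
tab_fr_top [([443.8, 224.9], 0.92)]
bed [([352.6, 206.1], 0.68)]
cup [([387.5, 314.1], 0.65)]
gauge [([311.6, 314.1], 0.62), ([386.5, 313.1], 0.39)]
```

View pics/w1.png

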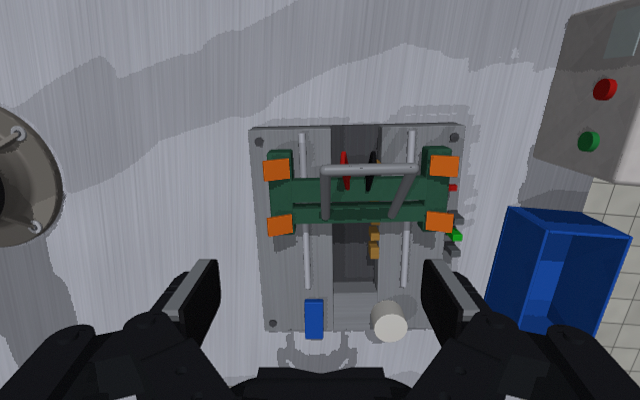

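```bash
python3 - <<'E'
import cv2
a=cv2.imread('pics/w1.png')[110:350,230:480]; cv2.imwrite('pics/w1c.png',cv2.resize(a,None,fx=2.5,fy=2.5,interpolation=cv2.INTER_CUBIC))
E
```

```text
(no output)
```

View pics/w1c.png

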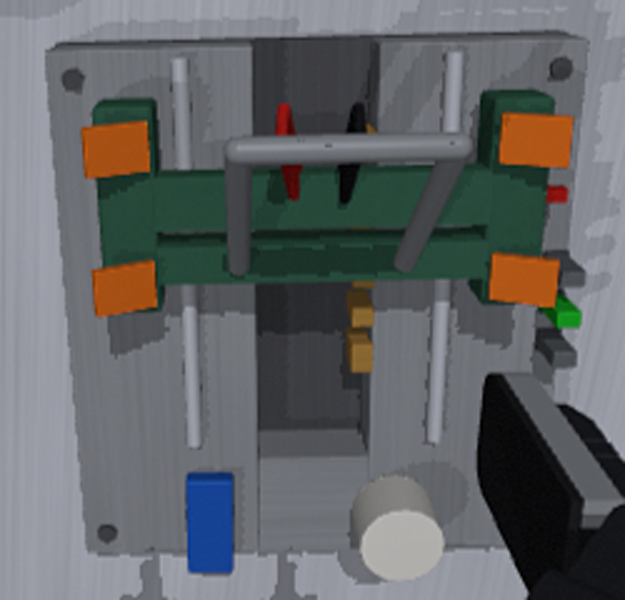

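```bash
cat >> h.py <<'E'
def fit(K,V,obs,s0=(.58,0,-1.5,.015)):
    def res(s):
        r=[]
        for P,fr,px in obs:
            P=np.array(P)/1000.
            if fr: P[0]+=s[3]-.05
            r+=list((proj(K,V,bed2w(s,P))[0]-px))
        return r
    return least_squares(res,s0,loss='soft_l1')
E
python3 - <<'E'
from h import *
z=np.load('w1.npz'); p=imaging.read_camera('wrist')
K,V=cam(p,dict(tool_rot=z['q'],eef_pos=z['x']))
f=lambda x,y:(230+x/2.5,110+y/2.5)
obs=[((-130,-150,45),0,f(50,49)),((-130,150,45),0,f(587,40)),((200,-150,45),0,f(88,553)),
((-38,-111.7,101.5),1,(273.1,169.6)),((38,-111.7,101.5),1,(279.2,228.7)),((-38,111.7,101.5),1,(450,167.6)),((38,111.7,101.5),1,(443.8,224.9)),
((-10-45,0,180),1,(366.8,171.1)),((0,136,64),1,(455.7,190.3)),
((25,143,45),0,(450.2,230.4)),((0,143,45),0,(452.2,213.8)),((50,143,45),0,(447.8,245.5))]
s=fit(K,V,obs)
print(s.x,np.round(s.fun.reshape(-1,2),1))
for P,fr,px in obs:
    P=np.array(P)/1000.; P[0]+=fr*(s.x[3]-.05); print(P,proj(K,V,bed2w(s.x,P))[0]-px)
x=s.x
print('handle',bed2w(x,[x[3]-.095,0,.118]))
E
```

```text
[ 0.57813712 -0.00153181 -1.46728626  0.00465958] [[-2.5  0.2]
 [ 1.5 -0.5]
 [-1.3  0. ]
 [-1.2  2.2]
 [-3.8 -0.8]
 [-0.1  0.8]
 [ 0.8 -0.1]
 [ 2.8 -0. ]
 [-0.4 -1.4]
 [ 0.5 -0. ]
 [ 0.1  0.9]
 [ 1.4  0. ]]
[-0.13  -0.15   0.045] [-2.53275559  0.20123781]
[-0.13   0.15   0.045] [ 1.52881098 -0.544906  ]
[ 0.2   -0.15   0.045] [-1.3285407   0.03452266]
[-0.08334042 -0.1117      0.1015    ] [-1.18226672  2.22678794]
[-0.00734042 -0.1117      0.1015    ] [-3.75848793 -0.8091016 ]
[-0.08334042  0.1117      0.1015    ] [-0.09443256  0.81637114]
[-0.00734042  0.1117      0.1015    ] [ 0.79535663 -0.0945835 ]
[-0.10034042  0.          0.18      ] [ 2.79154068 -0.03014334]
[-0.04534042  0.136       0.064     ] [-0.44086045 -1.36805671]
[0.025 0.143 0.045] [ 0.4890154  -0.04552638]
[0.    0.143 0.045] [0.05658768 0.93146627]
[0.05  0.143 0.045] [1.36580207 0.03538327]
handle [[0.56880267 0.08832507 0.118     ]]
```

Call:
apply_moves(
  moves="-1 0 0 0 0 0 -0.28;-1 0 0 0 -1 0 0;-1 0 0 0 -1 0 0;-1 0 0 0 -1 0 0;-1 0 0 0 -1 0 0;-1 0 0 0 -1 0 0;-1 0 0 0 -1 0 0;-1 0 0 0 -1 0 0;-1 0 0 0 -1 0 0;-1 0 0 0 -1 0 0;-1 0 0 0 -1 0 0;-1 0 0 0 -1 0 0",
)

```text
t: 6.7
eef_pos: [0.5172, 0.0973, 0.3844]
tool_rot: [0.375, 0.925, 0.05, 0.02]
contact_force: [-0.2, -0.4, 1.0]
gripper_width: 1.001
```

Call:
apply_moves(
  moves="-1 0 0 0 -1 0 0;-1 0 0 0 -1 0 0;-1 0 0 0 0 0 0",
)

```text
t: 6.95
eef_pos: [0.5163, 0.0993, 0.382]
tool_rot: [0.44, 0.896, 0.051, 0.022]
contact_force: [-0.6, 0.8, -0.5]
gripper_width: 1.003
```

```bash
cat >> h.py <<'E'
S=np.array([ 0.57813712,-0.00153181,-1.46728626,0.00465958])
def Rt(o): q=o['tool_rot']; return Rn.from_quat([q[1],q[2],q[3],q[0]]).as_matrix()
def Rb(s=S): a=s[2]; return np.array([[np.cos(a),-np.sin(a),0],[np.sin(a),np.cos(a),0],[0,0,1]])
def togo(bp,o,s=S):
    """tool-axes shift (in move units) to get TCP to bed point bp (m)"""
    d=bed2w(s,bp)[0]-o['eef_pos']; return Rt(o).T@d/.12
def inbed(o,s=S):
    return Rb(s).T@(o['eef_pos']-np.array([s[0],s[1],0])), Rb(s).T@Rt(o)
E
python3 - <<'E'
from h import *
o=bot.get_obs(); print(o['q'],o['eef_pos'],o['contact_force']); b,R=inbed(o); print(b,R.round(3))
print(togo([-.168,0,.177],o))
E
```

```text
[-1.08722214  0.36024893  0.46163485  1.72929948  0.60962168  1.60189416
 -0.64414034] [0.51631865 0.09929117 0.38195004] [-0.5537585   0.82198215 -0.50601443]
[-0.10667075 -0.05107003  0.38195004] [[-0.008  0.612  0.791]
 [ 1.     0.009  0.004]
 [-0.005  0.791 -0.612]]
[ 0.43814382 -1.65937388  0.64328067]
```

Call:
apply_moves(
  moves="-1 0.055 -0.207 0.08 0 0 0;-1 0.055 -0.207 0.08 0 0 0;-1 0.055 -0.207 0.08 0 0 0;-1 0.055 -0.207 0.08 0 0 0;-1 0.055 -0.207 0.08 0 0 0;-1 0.055 -0.207 0.08 0 0 0;-1 0.055 -0.207 0.08 0 0 0;-1 0.055 -0.207 0.08 0 0 0;-1 0 0 0 0 0 0;-1 0 0 0 0 0 0",
)

```text
t: 7.78
eef_pos: [0.563, 0.1636, 0.1801]
tool_rot: [0.438, 0.897, 0.048, 0.023]
contact_force: [0.3, -0.1, -0.2]
gripper_width: 0.999
```

```bash
python3 - <<'E'
from h import *
o=bot.get_obs(); print(o['t'],o['q'],o['eef_pos'],o['contact_force']); b,R=inbed(o); print(b,R.round(3))
p=imaging.read_camera('wrist'); save(p,'w2')
K,V=cam(p,o)
for n in ['handle','guard']:
    r=nets.spot_point(p,n); print(n,[(np.round(d['location'],1).tolist(),round(d['score'],2)) for d in r[:3]])
x=S
u=np.array([-.643,0,.766]);h=np.array([x[3]-.095,0,.118])
im=p['image'][:,:,::-1].copy()
def dr(P,c):
    q=proj(K,V,bed2w(x,P))[0]; cv2.circle(im,tuple(int(v) for v in q),3,c,1); return q.round(1)
print('h',dr(h,(255,0,0)),'g',dr(h+[-.010,0,.062],(255,255,0)))
for y in(-.025,.015): print(dr(h+u*.017+[0,y,0],(0,255,0)), dr(h-u*.043+[0,y,0],(0,255,0)))
cv2.imwrite('pics/w2d.png',im)
p=imaging.read_camera('scene'); save(p,'s2')
a=p['image'][60:290,230:470,::-1]; cv2.imwrite('pics/s2c.png',cv2.resize(a,None,fx=2.5,fy=2.5,interpolation=cv2.INTER_CUBIC))
E
```

```text
7.7833 [-1.02882148  0.71213046  0.39983742  1.68723835  0.49863226  1.35091365
 -0.79744402] [0.56296891 0.16363072 0.18011181] [ 0.34185808 -0.08063633 -0.1709496 ]
[-0.16584578  0.00197845  0.18011181] [[-0.003  0.615  0.788]
 [ 1.     0.003  0.002]
 [-0.002  0.788 -0.615]]
handle [([318.7, 196.8], 0.98), ([312.6, 236.7], 0.67), ([466.6, 179.7], 0.52)]
guard [([314.4, 280.2], 0.76)]
h [317.2 196.6] g [316.6 281.8]
[280.6 208.6] [287.7 171.4]
[338.8 208.8] [335.5 171.5]
```

View pics/w2d.png

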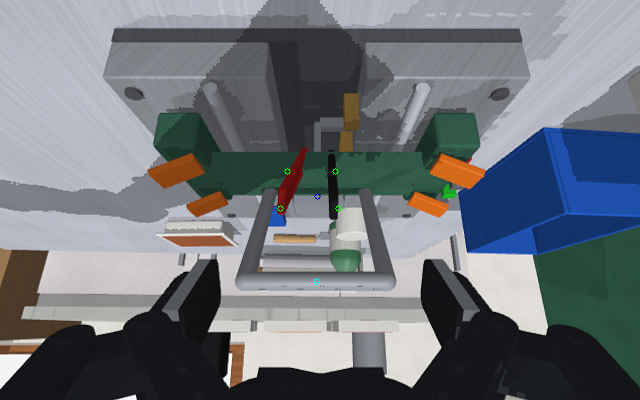

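View pics/s2c.png

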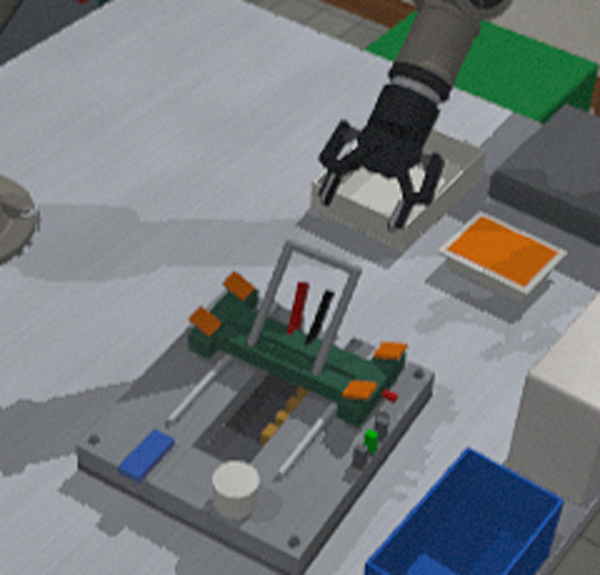

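Call:
apply_moves(
  moves="-1 -0.016 -0.032 0.1 0 0 0;-1 0 0 0.12 0 0 0;-1 0 0 0.12 0 0 0;-1 0 0 0.12 0 0 0;-1 0 0 0.12 0 0 0;-1 0 0 0.12 0 0 0;-1 0 0 0.1 0 0 0;-1 0 0 0.08 0 0 0;-1 0 0 0.04 0 0 0;-1 0 0 0 0 0 0;-1 0 0 0 0 0 0",
)

```text
t: 8.9
eef_pos: [0.5702, 0.0798, 0.1094]
tool_rot: [0.438, 0.898, 0.048, 0.024]
contact_force: [-0.6, 0.0, 0.9]
gripper_width: 0.996
```

```bash
python3 - <<'E'
from h import *
o=bot.get_obs(); print(o['t'],o['contact_force']); b,R=inbed(o); print(b,R.round(3))
p=imaging.read_camera('wrist'); save(p,'w3')
p=imaging.read_camera('scene'); a=p['image'][60:290,230:470,::-1]; cv2.imwrite('pics/s3c.png',cv2.resize(a,None,fx=2.5,fy=2.5,interpolation=cv2.INTER_CUBIC))
E
```

```text
8.9 [-0.57627144  0.01131067  0.88698906]
[-0.08171143  0.00052089  0.10939075] [[-0.004  0.616  0.788]
 [ 1.     0.002  0.003]
 [ 0.     0.788 -0.616]]
```

View pics/w3.png

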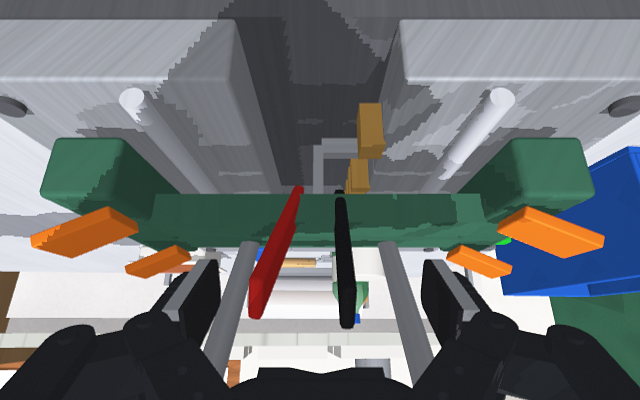

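View pics/s3c.png

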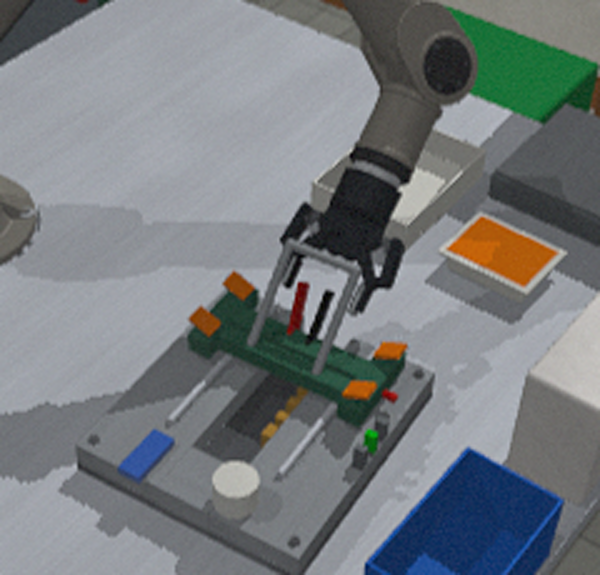

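Call:
apply_moves(
  moves="1 0 0 0 0 0 0;1 0 0 0 0 0 0;1 0 0 0 0 0 0;1 0 0 0 0 0 0;1 0 0 0 0 0 0;1 0 0 0 0 0 0;1 0 0 0 0 0 0;1 0 0 0 0 0 0;1 0 0 0 0 0 0;1 0 0 0 0 0 0",
  force=35,
)

```text
t: 9.83
eef_pos: [0.5693, 0.0793, 0.1096]
tool_rot: [0.438, 0.897, 0.048, 0.023]
contact_force: [-4.3, 3.0, 5.3]
gripper_width: 0.334
```

```bash
python3 - <<'E'
from h import *
o=bot.get_obs(); print(o['t'],o['contact_force'],o['gripper_width']); b,R=inbed(o); print(b,R.round(3))
p=imaging.read_camera('wrist'); save(p,'w4')
E
```

```text
9.8333 [-4.33104419  2.97588853  5.32692437] 0.3341222641024634
[-0.08133495 -0.00042253  0.10961944] [[-0.002  0.615  0.788]
 [ 1.     0.002  0.001]
 [-0.001  0.788 -0.615]]
```

View pics/w4.png

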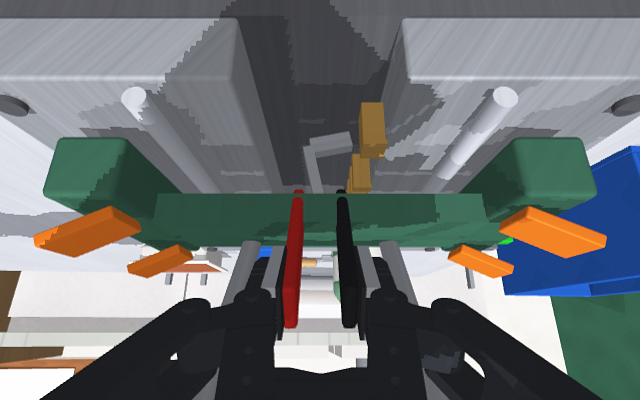

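Call:
apply_moves(
  moves="1 0 0.02 0.025 0 0 0;1 0 0.04 0.051 0 0 0;1 0 0.04 0.051 0 0 0;1 0 0.04 0.051 0 0 0;1 0 0.04 0.051 0 0 0;1 0 0.04 0.051 0 0 0;1 0 0.04 0.051 0 0 0;1 0 0.04 0.051 0 0 0;1 0 0.04 0.051 0 0 0;1 0 0.02 0.026 0 0 0;1 0 0 0 0 0 0;1 0 0 0 0 0 0",
)

```text
t: 10.88
eef_pos: [0.5769, 0.0084, 0.1096]
tool_rot: [0.439, 0.897, 0.047, 0.023]
contact_force: [-1.9, -3.2, 2.5]
gripper_width: 0.335
```

```bash
python3 - <<'E'
from h import *
o=bot.get_obs(); print(o['t'],o['contact_force'],o['gripper_width']); b,R=inbed(o); print(b,R.round(3))
p=imaging.read_camera('wrist'); save(p,'w5')
p=imaging.read_camera('scene'); a=p['image'][140:290,280:450,::-1]; cv2.imwrite('pics/s5c.png',cv2.resize(a,None,fx=4,fy=4,interpolation=cv2.INTER_CUBIC))
p=imaging.read_camera('top'); a=p['image'][125:265,240:400,::-1]; cv2.imwrite('pics/t5c.png',cv2.resize(a,None,fx=4.2,fy=4.2,interpolation=cv2.INTER_CUBIC))
E
```

```text
10.8833 [-1.93948357 -3.24451583  2.52447125] 0.335132244698728
[-0.01004801 -0.00017156  0.10964887] [[-0.001  0.614  0.789]
 [ 1.     0.001  0.   ]
 [-0.001  0.789 -0.614]]
```

View pics/w5.png

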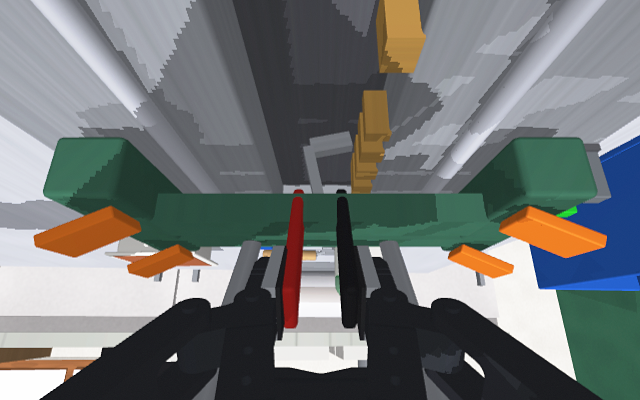

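View pics/s5c.png

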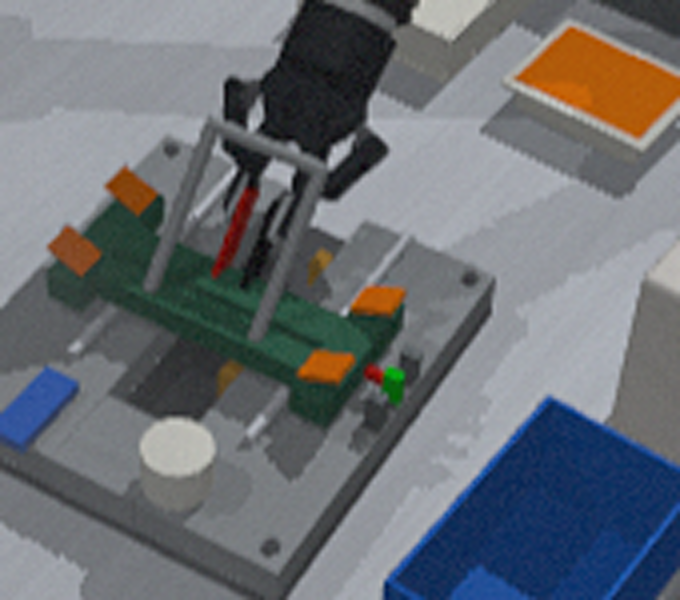

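View pics/t5c.png

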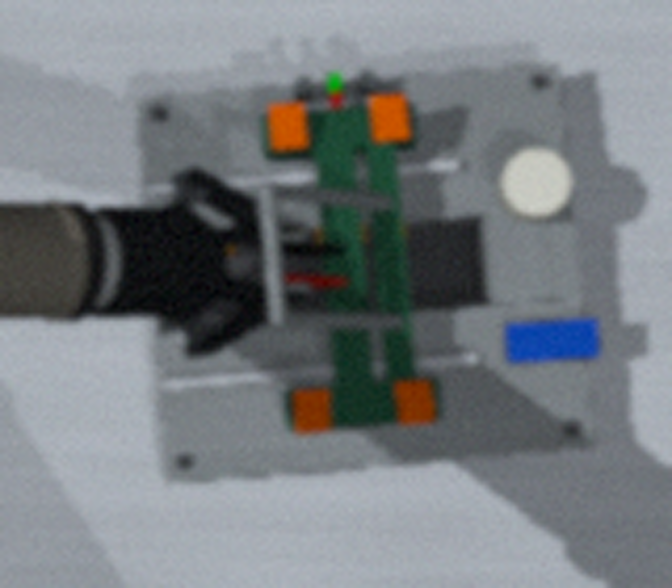

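Call:
apply_moves(
  moves="-1 0 0 0 0 0 0;-1 0 0 0 0 0 0;-1 0 0 0 0 0 0;-1 0 0 0 0 0 0;-1 0 0 0 0 0 0;-1 0 0 0 0 0 0;-1 0 0 0 0 0 0;-1 0 0 0 0 0 0;-1 0 0 0 0 0 0;-1 0 0 0 0 0 0",
)

```text
t: 11.87
eef_pos: [0.5777, 0.01, 0.1095]
tool_rot: [0.438, 0.898, 0.048, 0.024]
contact_force: [0.5, 0.9, 0.7]
gripper_width: 0.996
```

```bash
python3 - <<'E'
from h import *
o=bot.get_obs(); print(o['t'],o['contact_force'],o['gripper_width']); b,R=inbed(o); print(b)
p=imaging.read_camera('wrist'); save(p,'w6')
p=imaging.read_camera('top'); a=p['image'][125:265,240:400,::-1]; cv2.imwrite('pics/t6c.png',cv2.resize(a,None,fx=4.2,fy=4.2,interpolation=cv2.INTER_CUBIC))
E
```

```text
11.8667 [0.46339521 0.92176569 0.73293916] 0.9960817219838852
[-0.01152721  0.00070936  0.10948082]
```

View pics/w6.png

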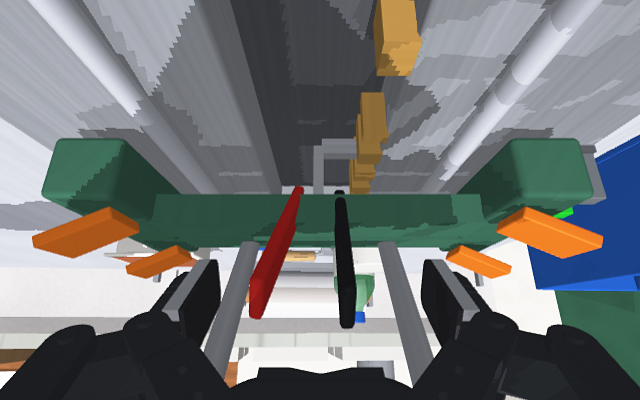

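View pics/t6c.png

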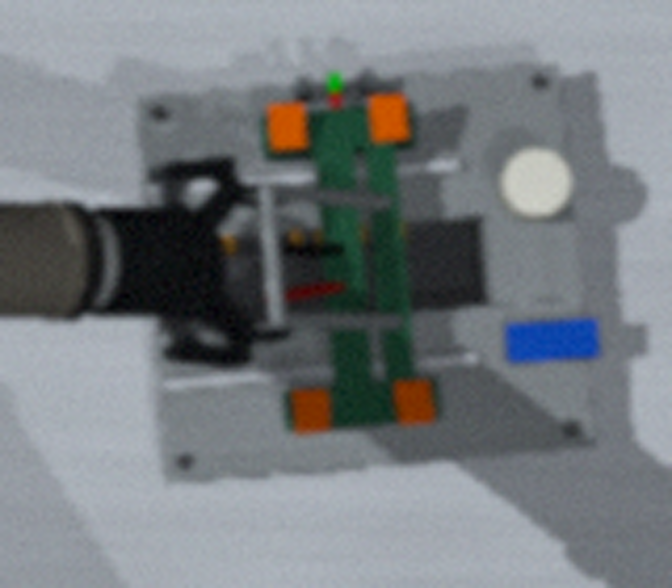

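Call:
apply_moves(
  moves="-1 0 0 -0.1 0 0 0;-1 0 0 -0.2 0 0 0;-1 0 0 -0.25 0 0 0;-1 0 0 -0.25 0 0 0;-1 0 0 -0.2 0 0 0;-1 0 0.2 -0.15 0 0 0;1 0 0.2 -0.15 0 0 0;1 0 0.2 -0.15 0 0 0;1 0 0 0 1 0 0;1 0 0 0 1 0 0;1 0 0 0 1 0 0;1 0 0 0 1 0 0",
)

```text
t: 12.97
eef_pos: [0.5676, 0.1033, 0.2743]
tool_rot: [0.306, 0.95, 0.051, 0.017]
contact_force: [-0.5, -1.0, -0.4]
gripper_width: 0.144
```

Call:
apply_moves(
  moves="1 0 0 0 1 0 0;1 0 0 0 1 0 0;1 0 0 0 1 0 0;1 0 0 0 1 0 0;1 0 0 0 1 0 0;1 0 0 0 1 0 0;1 0 0 0 1 0 0;1 0 0 0 1 0 0;1 0 0 0 1 0 0;1 0 0 0 0 0 0;1 0 0 0 0 0 0",
)

```text
t: 13.88
eef_pos: [0.5677, 0.1013, 0.2739]
tool_rot: [0.001, 0.999, 0.052, 0.0]
contact_force: [-0.2, 0.8, -0.3]
gripper_width: 0.005
```

```bash
python3 - <<'E'
from h import *
o=bot.get_obs(); print(o['t'],o['contact_force'],o['gripper_width'],o['q']); b,R=inbed(o); print(b,R.round(3))
p=imaging.read_camera('wrist'); save(p,'w7')
K,V=cam(p,o)
im=p['image'][:,:,::-1].copy(); x=S.copy(); x[3]=.075
for nm,X,Y in [('nl',-38,-1),('nr',38,-1),('fl',-38,1),('fr',38,1)]:
    q=proj(K,V,bed2w(x,[.025+X/1e3,Y*.1117,.1015]))[0]; cv2.circle(im,tuple(int(v) for v in q),3,(255,0,0),1)
    r=nets.spot_point(p,'tab_%s_top'%nm); print(nm,q.round(1),[(np.round(d['location'],1).tolist(),round(d['score'],2)) for d in r[:3]])
for P in [[.025,.136,.064],[.025,.143,.075],[-.03,0,.18],[-.13,-.15,.045],[-.13,.15,.045],[.2,-.15,.045],[.2,.15,.045]]:
    q=proj(K,V,bed2w(x,P))[0]; cv2.circle(im,tuple(int(v) for v in q),3,(255,255,0),1)
cv2.imwrite('pics/w7d.png',im)
E
```

```text
13.8833 [-0.18554108  0.84667336 -0.29205668] 0.004724127312195712 [-0.55705551  0.28192237  0.33707456  1.7652542  -0.10148221  1.11150705
 -0.08228964]
[-1.03315246e-01  2.05360539e-04  2.73935713e-01] [[-0.001  1.     0.001]
 [ 1.     0.001  0.   ]
 [ 0.     0.001 -1.   ]]
nl [209.4 262.3] [([211.1, 260.0], 0.9)]
nr [216.1 325.6] []
fl [430.1 262.6] [([432.7, 263.0], 0.63)]
fr [423.3 325.8] []
```

View pics/w7d.png

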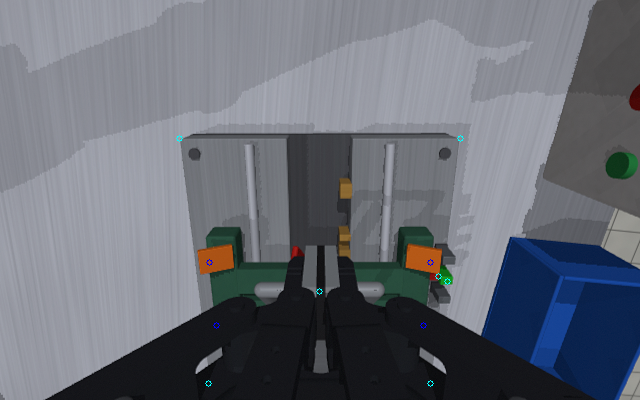

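Call:
apply_moves(
  moves="1 -0.24 0.19 0 0 0 0;1 -0.25 0.19 0 0 0 0;1 -0.25 0.19 0 0 0 0;1 -0.24 0.18 0 0 0 0;1 0 0 0.25 0 0 0;1 0 0 0.3 0 0 0;1 0 0 0.3 0 0 0;1 0 0 0.25 0 0 0;1 0 0 0.15 0 0 0;1 0 0 0.08 0 0 0;1 0 0 0.05 0 0 0;1 0 0 0.05 0 0 0",
)

```text
t: 15.13
eef_pos: [0.4601, 0.0006, 0.1018]
tool_rot: [-0.0, 0.999, 0.054, -0.001]
contact_force: [-5.9, 0.3, 6.6]
gripper_width: -0.003
```

```bash
python3 - <<'E'
from h import *
o=bot.get_obs(); print(o['t'],o['contact_force'],o['gripper_width']); b,R=inbed(o); print(b)
E
```

```text
15.1333 [-5.93942718  0.2684143   6.63540233] -0.002600156196096734
[-0.0142756  -0.11714163  0.10176228]
```

Call:
apply_moves(
  moves="1 0 0 0.04 0 0 0;1 0 0 0.03 0 0 0;1 0 0 0.02 0 0 0;1 0 0 0 0 0 0;1 0 0 0 0 0 0",
)

```text
t: 15.55
eef_pos: [0.4605, 0.0004, 0.0919]
tool_rot: [-0.0, 0.999, 0.053, 0.0]
contact_force: [-5.0, 0.6, 11.1]
gripper_width: 0.003
```

Call:
apply_moves(
  moves="1 0 0 0.01 0 0 0;1 0 0 0.01 0 0 0;1 0 0 0 0 0 0;1 0 0 0 0 0 0",
)

```text
t: 15.88
eef_pos: [0.4606, 0.0004, 0.0912]
tool_rot: [-0.001, 0.999, 0.053, 0.0]
contact_force: [-13.0, -0.2, 36.6]
gripper_width: -0.002
```

Call:
apply_moves(
  moves="1 0 0 -0.1 0 0 0;1 0 0 -0.25 0 0 0;1 0 0.2 0 0 0 0;1 0 0.23 0 0 0 0;1 0 0.2 0 0 0 0;1 0 0 0.15 0 0 0;1 0 0 0.07 0 0 0;1 0 0 0.05 0 0 0;1 0 0 0.04 0 0 0;1 0 0 0.02 0 0 0;1 0 0 0 0 0 0;1 0 0 0 0 0 0",
)

```text
t: 16.88
eef_pos: [0.468, -0.0746, 0.0917]
tool_rot: [-0.0, 0.999, 0.054, -0.0]
contact_force: [-7.6, -1.7, 15.5]
gripper_width: 0.004
```

```bash
python3 - <<'E'
from h import *
o=bot.get_obs(); print(o['t'],o['contact_force'],o['gripper_width']); b,R=inbed(o); print(b)
p=imaging.read_camera('wrist'); save(p,'w8')
E
```

```text
16.8833 [-7.64433616 -1.69437933 15.46794153] 0.004288623947126673
[ 0.06133099 -0.11712766  0.09171994]
```

View pics/w8.png

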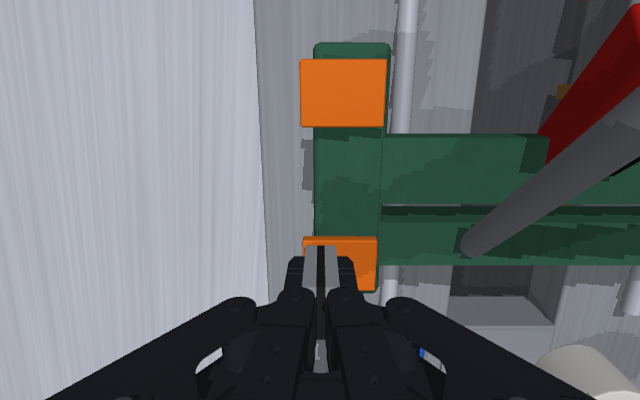

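Call:
apply_moves(
  moves="1 0 0 0.015 0 0 0;1 0 0 0 0 0 0;1 0 0 0 0 0 0",
)

```text
t: 17.18
eef_pos: [0.4681, -0.0747, 0.0912]
tool_rot: [-0.001, 0.999, 0.054, -0.0]
contact_force: [-13.6, -1.1, 34.7]
gripper_width: -0.001
```

Call:
apply_moves(
  moves="1 0 0 -0.13 0 0 0;1 0 0 -0.3 0 0 0;1 0 0 -0.3 0 0 0;1 0 0 -0.3 0 0 0;1 0.25 0 0 0 0 0;1 0.3 0 0 0 0 0;1 0.3 0 0 0 0 0;1 0.3 0 0 0 0 0;1 0.3 0 0 0 0 0;1 0.3 0 0 0 0 0;1 0.2 0 0 0 0 0;1 0 0 0 0 0 0",
)

```text
t: 18.18
eef_pos: [0.7055, -0.0462, 0.2115]
tool_rot: [-0.0, 0.998, 0.056, 0.001]
contact_force: [-0.5, 0.5, 0.3]
gripper_width: -0.001
```

```bash
python3 - <<'E'
from h import *
o=bot.get_obs(); print(o['t'],o['contact_force'],o['gripper_width']); b,R=inbed(o); print(b, togo([.062,.117,.0915],o))
p=imaging.read_camera('wrist'); save(p,'w9')
E
```

```text
18.1833 [-0.51002497  0.50897699  0.26933665] -0.0007612174300628057
[0.05757557 0.12207001 0.21152479] [-0.04507625  0.03708715  1.00007522]
```

View pics/w9.png

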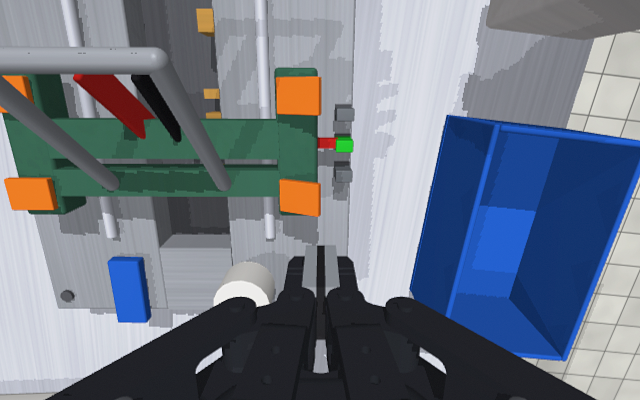

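Call:
apply_moves(
  moves="1 -0.045 0.037 0.2 0 0 0;1 0 0 0.28 0 0 0;1 0 0 0.2 0 0 0;1 0 0 0.12 0 0 0;1 0 0 0.07 0 0 0;1 0 0 0.05 0 0 0;1 0 0 0.05 0 0 0;1 0 0 0.03 0 0 0;1 0 0 0.01 0 0 0;1 0 0 0 0 0 0;1 0 0 0 0 0 0",
)

```text
t: 19.15
eef_pos: [0.6973, -0.055, 0.0927]
tool_rot: [0.0, 0.999, 0.053, 0.001]
contact_force: [2.7, 2.1, 4.5]
gripper_width: -0.0
```

```bash
python3 - <<'E'
from h import *
o=bot.get_obs(); print(o['t'],o['contact_force'],o['gripper_width']); b,R=inbed(o); print(b)
E
```

```text
19.15 [2.69965829 2.06854789 4.53261461] -2.6519491539952216e-05
[0.06547806 0.11299866 0.09265463]
```

Call:
apply_moves(
  moves="1 0 0 0.01 0 0 0;1 0 0 0.01 0 0 0;1 0 0 0 0 0 0;1 0 0 0 0 0 0",
)

```text
t: 19.48
eef_pos: [0.6974, -0.0552, 0.0918]
tool_rot: [-0.0, 0.999, 0.053, 0.001]
contact_force: [-1.1, 2.7, 16.0]
gripper_width: 0.003
```

Call:
apply_moves(
  moves="1 0 0 0.01 0 0 0;1 0 0 0.005 0 0 0;1 0 0 0 0 0 0;1 0 0 0 0 0 0",
)

```text
t: 19.82
eef_pos: [0.6976, -0.0558, 0.0917]
tool_rot: [-0.0, 0.999, 0.053, 0.002]
contact_force: [-4.4, 2.6, 25.4]
gripper_width: -0.002
```

Call:
apply_moves(
  moves="1 0 0 -0.1 0 0 0;1 0 0 -0.25 0 0 0;1 0.01 -0.22 0 0 0 0;1 0.01 -0.23 0 0 0 0;1 0.01 -0.2 0 0 0 0;1 0 0 0.15 0 0 0;1 0 0 0.07 0 0 0;1 0 0 0.05 0 0 0;1 0 0 0.04 0 0 0;1 0 0 0.02 0 0 0;1 0 0 0 0 0 0;1 0 0 0 0 0 0",
)

```text
t: 20.82
eef_pos: [0.6917, 0.021, 0.0918]
tool_rot: [0.0, 0.999, 0.052, 0.0]
contact_force: [-4.3, 2.7, 15.2]
gripper_width: -0.003
```

```bash
python3 - <<'E'
from h import *
o=bot.get_obs(); print(o['t'],o['contact_force'],o['gripper_width']); b,R=inbed(o); print(b)
E
```

```text
20.8167 [-4.25641848  2.73210237 15.17025997] -0.0033083383350393123
[-0.01070041  0.11524454  0.09183297]
```

Call:
apply_moves(
  moves="1 0 0 0.01 0 0 0;1 0 0 0.005 0 0 0;1 0 0 0 0 0 0;1 0 0 0 0 0 0",
)

```text
t: 21.15
eef_pos: [0.6918, 0.0207, 0.0916]
tool_rot: [-0.0, 0.999, 0.052, 0.0]
contact_force: [-9.1, 1.3, 25.1]
gripper_width: 0.001
```

Call:
apply_moves(
  moves="1 0 0 -0.13 0 0 0;1 0 0 -0.3 0 0 0;1 0 0 -0.3 0 0 0;1 0 0 -0.3 0 0 0;1 -0.2 -0.2 -0.2 0 0 0;1 -0.2 -0.2 -0.2 0 0 0;1 -0.2 -0.25 -0.2 0 0 0;1 -0.2 -0.25 -0.1 0 0 0;1 -0.15 -0.1 0 0 0 0;1 0 0 0 0 0 0;1 0 0 0 0 0 0",
)

```text
t: 22.07
eef_pos: [0.5666, 0.1266, 0.2934]
tool_rot: [0.0, 0.999, 0.053, -0.0]
contact_force: [0.9, -0.5, -0.5]
gripper_width: 0.004
```

```bash
python3 - <<'E'
from h import *
o=bot.get_obs(); print(o['t'],o['contact_force'],o['gripper_width']); b,R=inbed(o); print(b)
p=imaging.read_camera('wrist'); save(p,'w10'); K,V=cam(p,o)
a=p['image'][150:,130:520,::-1]; cv2.imwrite('pics/w10c.png',cv2.resize(a,None,fx=2,fy=2))
for X in(-13,63):
  for Y in(-1,1): print(X,Y,'flat',proj(K,V,bed2w(S,[X/1e3,Y*.125,.092])).round(1),'raised',proj(K,V,bed2w(S,[X/1e3,Y*.121,.1055])).round(1))
p=imaging.read_camera('top'); a=p['image'][125:265,240:400,::-1]; cv2.imwrite('pics/t10c.png',cv2.resize(a,None,fx=4.2,fy=4.2,interpolation=cv2.INTER_CUBIC))
p=imaging.read_camera('scene'); a=p['image'][140:290,280:450,::-1]; cv2.imwrite('pics/s10c.png',cv2.resize(a,None,fx=4,fy=4,interpolation=cv2.INTER_CUBIC))
E
```

```text
22.0667 [ 0.91908407 -0.48970816 -0.54775775] 0.004261221900746263
[-0.12860218  0.00179365  0.2934428 ]
-13 -1 flat [[206.3 270.1]] raised [[206.  276.4]]
-13 1 flat [[430.7 270.7]] raised [[430.7 277. ]]
63 -1 flat [[212.5 327.5]] raised [[212.4 335.3]]
63 1 flat [[424.3 328.1]] raised [[424.2 335.9]]
```

View pics/w10.png

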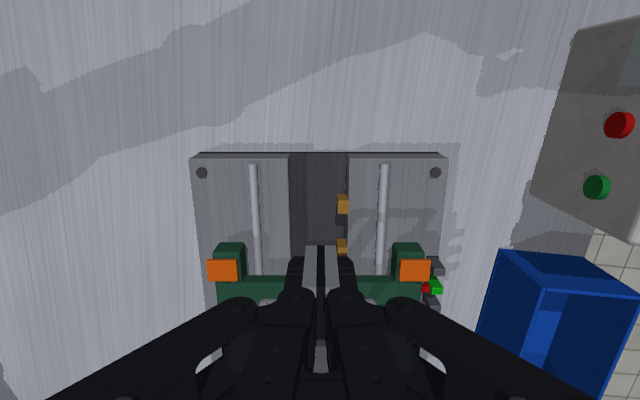

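View pics/s10c.png

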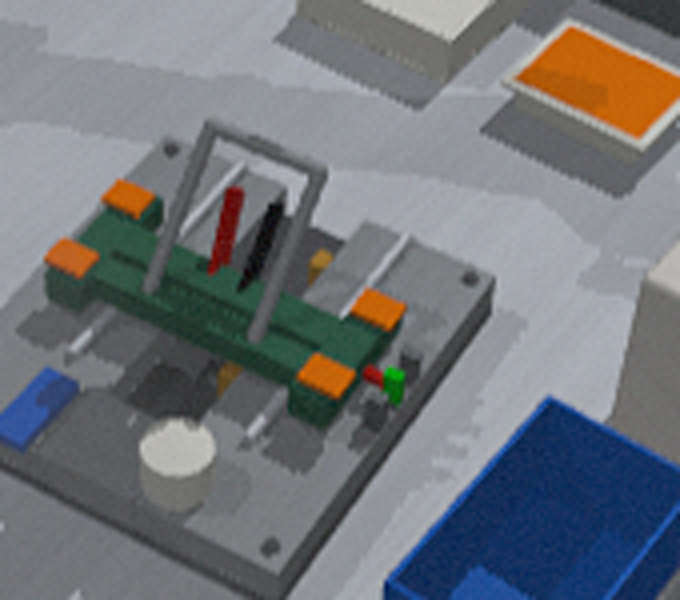

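View pics/t10c.png

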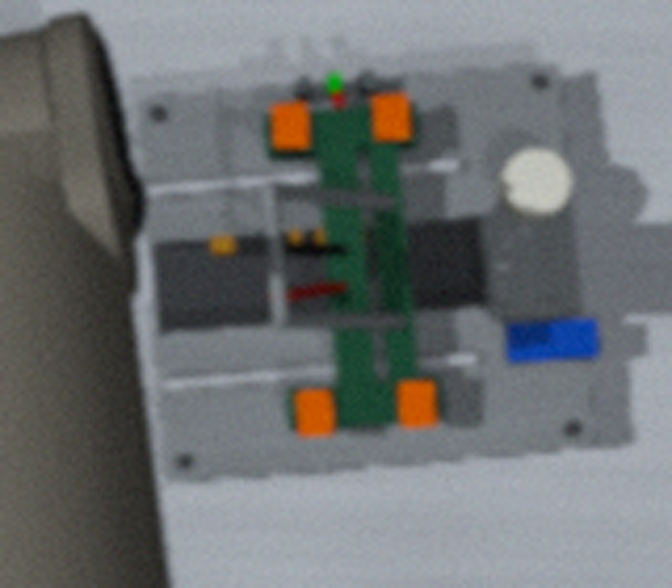

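Call:
apply_moves(
  moves="1 0.2 -0.2 -0.05 0 0 0;1 0.2 -0.25 -0.05 0 0 0;1 0.1 -0.25 -0.05 0 0 0;1 0 -0.2 -0.05 0 0 0;1 0 0 0 0 0 0;1 0 0 0 0 0 0",
)

```text
t: 22.72
eef_pos: [0.6163, 0.242, 0.3165]
tool_rot: [0.001, 0.999, 0.054, -0.0]
contact_force: [-0.9, 0.1, -0.1]
gripper_width: 0.002
```

```bash
python3 - <<'E'
from h import *
o=bot.get_obs(); print(o['t'],o['contact_force']); b,R=inbed(o); print(b)
p=imaging.read_camera('wrist'); save(p,'w11'); K,V=cam(p,o)
x=S.copy()
im=p['image'].astype(int)
g=(im[...,1]>150)&(im[...,0]<110)&(im[...,2]<110); r=(im[...,0]>140)&(im[...,1]<70)&(im[...,2]<70)
for m in (g,r):
    n,l,st,c=cv2.connectedComponentsWithStats(m.astype(np.uint8)); print([(st[i].tolist(),c[i].round(1).tolist()) for i in range(1,n) if st[i][4]>8])
for X in(.021,.025,.029): print(X,'ptr',proj(K,V,bed2w(x,[X,.134,.064])).round(1),'clip top',proj(K,V,bed2w(x,[X,.143,.075])).round(1))
h=np.array([.025-.045,0,.118]);u=np.array([-.643,0,.766])
for y in(-.022,.012): print('blade top',y,proj(K,V,bed2w(x,h+u*.017+[0,y,0])))
print('squeezed',proj(K,V,bed2w(x,h+u*.017+[0,-.012,0])))
E
```

```text
22.7167 [-0.90125005  0.10540207 -0.12218768]
[-0.23830537  0.06310435  0.31651045]
[]
[([522, 222, 6, 6, 21], [524.2, 224.8])]
0.021 ptr [[371.  344.7]] clip top [[378.8 350.5]]
0.025 ptr [[370.9 347.1]] clip top [[378.6 352.9]]
0.029 ptr [[370.7 349.5]] clip top [[378.5 355.3]]
blade top -0.022 [[245.57445519 348.05633676]]
blade top 0.012 [[275.14685014 348.17365794]]
squeezed [[254.2723716 348.0908436]]
```

View pics/w11.png

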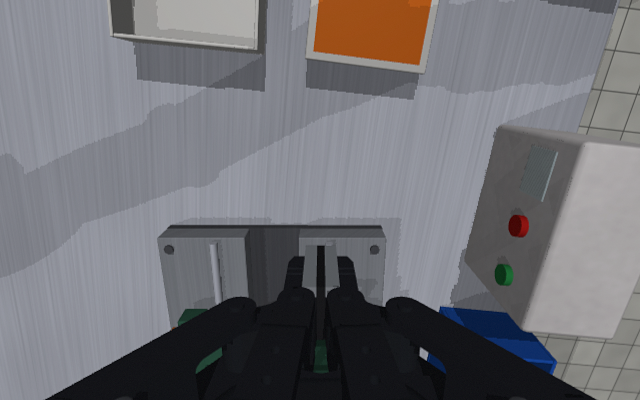

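Call:
apply_moves(
  moves="1 0 0.25 0 0 0 0;1 0 0.3 0 0 0 0;1 0 0.3 0 0 0 0;1 0 0.3 0 0 0 0;1 0 0.3 0 0 0 0;1 0 0.3 0 0 0 0;1 0 0.3 0 0 0 0;1 0 0.25 0 0 0 0;1 0 0.15 0 0 0 0;1 0 0 0 0 0 0;1 0 0 0 0 0 0",
)

```text
t: 23.68
eef_pos: [0.6462, -0.0548, 0.3174]
tool_rot: [0.001, 0.999, 0.05, -0.0]
contact_force: [-0.2, 0.2, 0.1]
gripper_width: -0.001
```

```bash
python3 - <<'E'
from h import *
o=bot.get_obs(); print(o['t'],o['contact_force']); b,R=inbed(o); print(b)
p=imaging.read_camera('wrist'); save(p,'w12'); K,V=cam(p,o)
x=S.copy()
im=p['image'].astype(int)
g=(im[...,1]>150)&(im[...,0]<110)&(im[...,2]<110); r=(im[...,0]>140)&(im[...,1]<70)&(im[...,2]<70)
for m in (g,r):
    n,l,st,c=cv2.connectedComponentsWithStats(m.astype(np.uint8)); print([(st[i].tolist(),c[i].round(1).tolist()) for i in range(1,n) if st[i][4]>8])
for X in(.021,.025,.029): print(X,'ptr',proj(K,V,bed2w(x,[X,.134,.064])).round(1),'clip top',proj(K,V,bed2w(x,[X,.143,.075])).round(1))
h=np.array([.025-.045,0,.118]);u=np.array([-.643,0,.766])
for y in(-.022,.012): print('blade top',y,proj(K,V,bed2w(x,h+u*.017+[0,y,0])))
print('squeezed',proj(K,V,bed2w(x,h+u*.017+[0,-.012,0])))
a=p['image'][0:260,160:480,::-1]; cv2.imwrite('pics/w12c.png',cv2.resize(a,None,fx=2.3,fy=2.3,interpolation=cv2.INTER_CUBIC))
E
```

```text
23.6833 [-0.16917606  0.19832167  0.14387208]
[0.06001582 0.06216248 0.31740798]
[([387, 123, 13, 10, 112], [392.7, 127.8])]
[([374, 126, 12, 7, 75], [379.6, 129.1])]
0.021 ptr [[384.2 124.4]] clip top [[394.2 125.4]]
0.025 ptr [[384. 128.]] clip top [[394.  129.1]]
0.029 ptr [[383.8 131.6]] clip top [[393.7 132.8]]
blade top -0.022 [[225.82653994  73.34069308]]
blade top 0.012 [[263.83749335  73.20762388]]
squeezed [[237.0047488   73.30156027]]
```

View pics/w12c.png

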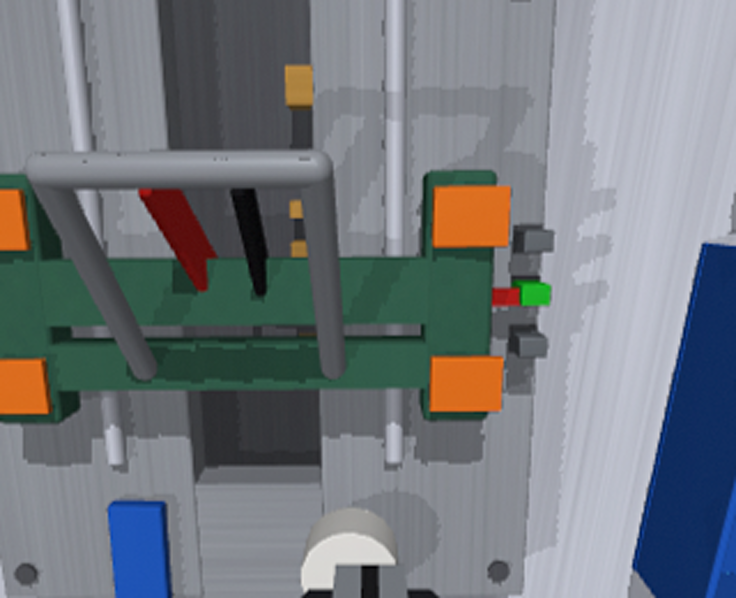

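```bash
python3 - <<'E'
from h import *
print(bot.hand_in())
E
```

```text
the job is handed in; nothing more can be done
None
```

I moved the frame about 71 mm with the lever squeezed, released it at the green (middle) clip's notch, and pressed all four tabs to their stops. I handed in at about 23.7 s of the 64 s; no verdict was reported.

- **Lever:** after I opened the gripper, the wrist view showed the lever and pawl link exactly as they were at rest before the squeeze. The last view shows the same.
- **Tabs:** I pressed each one with the shut fingers until it met a hard stop at 25–37 N, with the fingertip at about 91–92 mm. The wrist and scene pictures show all four flat.
- **Pointer:** right after release it was level with the clip to within about 1 mm. After pressing the tabs, two views put it about 2–2.5 mm toward +x of the clip. This roughly matches the notch's 2 mm play and is inside the 4 mm limit, so I did not re-centre it.
- **Other items:** in the last views the cup and gauge stood where they were, and I saw no contact with any other item. The arm ended clear of everything.

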